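# Unpack the steamer

### The job

Unpack the steamer on the table: pull up the spring knob, swing the locking bar clear of the cover and let its pin snap into the other hole; then lift off the cover and stand it, open side down, flat on the bare table. Put every garlic bulb from the tray into the copper bowl, and only then lift out the empty tray and lay it flat and lined up on the wire rack. Leave the other things on the table as they are.

Things in the scene. Friction and masses are not known exactly. Their poses are not given: they have to be found in the camera images.
- steamer: fixed steel steamer pan, 286 x 128 mm outside, rim 44 mm high, wall 4 mm, long side along its x; origin on the table under the pan's centre, z up. Nested in it with about 3 mm play: the tray on ledges 30 mm up, then the cover on the tray's rim. A post on its right (-y) side carries the locking bar, 116 to 125 mm up, 4 mm above the cover
- pivot (a point): vertical axis of the locking bar, at x +85, y -108 mm from the steamer's origin, 116 mm up. A quarter-circle track, top 105 mm up, with a hole at each end lies under the bar's tail, 46 to 74 mm from this axis
- lock_bar (a joint): angle of the locking bar (rad): 0 = locked, the bar reaches 145 mm along the steamer's +y across the cover, its tail with the knob along -y; grows clockwise seen from above to 1.571 = parked in the other hole, bar along the steamer's +x, tail with knob along -x (stop at 1.60). Light friction; turns only while the pin is up
- plunger (a joint): lift of the spring knob with its pin (m): 0 = pin home in a hole; 0.013 or more clears the track, stop at 0.020; the spring pulls it down with 4.5 N at 0 and 10 N at the stop. Let go between the holes, the pin rests on the track at about 0.012
- knob_grip (a point): middle of the black round knob, 28 mm across and 34 mm tall, upright on the bar's tail 60 mm from the pivot; with the pin home this point is 154 mm and the top 168 mm above the table. The knob turns freely about its own vertical axis, so the gripper need not turn as the bar swings
- cover: steel cover, a box open below, 272 x 114 x 72 mm, wall 4 mm, 0.32 kg; origin at the centre of its lower edge, z up, long side along its x
- cover_handle (a point): centre of the cover's black bar handle: 84 mm along the cover's x, 14 mm wide, 12 mm thick, 104 mm above the cover's lower edge (the underside is 26 mm above the cover's roof)
- tray: shallow perforated aluminium tray, 272 x 114 mm, rim 10 mm, floor 3 mm, 0.22 kg; origin under the centre of its floor, z up, long side along its x
- tray_handle (a point): centre of the grip of the tray's arched handle: bar 66 mm along the tray's y, 12 x 12 mm thick, 66 mm above the tray's underside, at the tray's middle with the bulbs in a row before and behind it
- bulb_a: garlic bulb, 56 mm across and tall, widest about 20 mm above its base, 0.03 kg; origin at its base, z along its stem; lies on the tray; may be absent
- bulb_b: garlic bulb, 53 mm across and tall, widest about 20 mm above its base, 0.03 kg; origin at its base, z along its stem; lies on the tray; may be absent
- bulb_c: garlic bulb, 56 mm across and tall, widest about 20 mm above its base, 0.03 kg; origin at its base, z along its stem; lies on the tray; may be absent
- bulb_d: garlic bulb, 53 mm across and tall, widest about 20 mm above its base, 0.03 kg; origin at its base, z along its stem; lies on the tray; may be absent
- bowl: copper bowl, loose, 190 mm across the rim, 114 mm high, flat base; origin under its centre
- rack: fixed wire rack, 310 x 150 mm, top 18 mm above the table; origin on the table under its centre, long side along its x
- salt: salt shaker, 44 mm across, 90 mm tall, origin at its base; leave alone
- spice_jar: spice jar, 42 mm across, 96 mm tall, origin at its base; leave alone
- pepper_mill: dark wooden pepper mill, 58 mm across, 170 mm tall, origin at its base; leave alone
- peeler: peeler lying along its x, 170 x 25 x 18 mm, origin at its underside; leave alone
- onion: onion, 78 mm across, 84 mm tall, origin at its base; leave alone

How it is judged:
By the outcome, as a careful person would: the job done as asked, in the order asked, and still so for the second after the job is handed in, with the robot touching nothing.
Of bulb_a, bulb_b, bulb_c, bulb_d only 2 to 4 are there at a start; the rules pass over those that are not, and their reading is None.
At some moment in a run one of bowl may be knocked a few centimetres aside while the robot is not near it.
Once in a run the grip may slacken for a moment while it holds something.
It also fails if it takes over 208 s, if anything falls off the work surface, if the arm or the gripper's body presses on something with over 40 N, if the wrist force passes 120 N, or if a joint passes its speed limit or range.

### The arm

A 6-joint arm with a two-finger parallel gripper is mounted at the origin on the work surface; the furniture and walls round the work are solid. World frame = base frame: x ahead of the robot, y to its left, z up, the work surface at z = 0. Lengths are in m, angles in degrees, forces in N, time in s.
With the tool pointing down it reaches from about 0.375 to 0.9 m from the base axis. Payload 3.1 kg.
Tool frame: the origin (TCP) lies on the centre line of the jaws, within the pads' length; the fingertips stand 8 mm ahead of it and the grasp point (between the pads) lies 11 mm behind it; z points along the fingers, y is the line along which they close (so a half turn about z gives the same grasp; the last joint's range is limited). The gripper opens to 87 mm and grips with 3 to 60 N. Pads are 19 mm wide; open, the fingers measure 117 mm over their backs; the gripper's body (75 mm by 190 mm) begins 51 mm behind the grasp point.
Start: joints at [-76.862, 30.224, 82.088, -0, 67.689, -10.227], TCP at [0.248, -0.574, 0.231] pointing down, gripper open.
Joint ranges: [-176.69, 176.69], [-43.24, 126.21], [12.49, 139.97], [-82, 262], [0, 151.66], [-163.58, 163.58]. Speed limits (degrees/s): [159.86, 159.86, 180, 180, 180, 180].

### API

Orientations are given as a 3x3 rotation matrix whose columns are the frame's x, y, z axes.
In Python, from rig import * gives the robot as it stands.
- The arm moves only by the tool step_arm, never from a script. Its argument "targets" is a list of rows, each a list of 5 numbers: the opening, from -1 (shut) to 1 (fully open), then the shift along the world's x, y, z normalised to -1 to 1, where 1 is 0.25 m, then the turn about the world's z normalised to -1 to 1, where 1 is 180 degrees. In form: [[fingers, x, y, z, turn], ...]. A call has 1 to 20 rows; each row is the pose to reach, as a shift and turn from the pose commanded when the call began, turning the shorter way round; what a row does not reach only later rows make up. A row lasts 1/10 s, in which the tool goes at most 50 mm and 8.59 degrees, less where a joint would pass 70% of its speed; a pose out of reach is approached as far as the arm can. A call with a number of a shift or a turn outside -1 to 1 is refused whole. A call with a gripper value outside its range is refused whole. The fingers move at their own pace and stop on an object; the grip force is fixed at half the most. Time passes only in rows, so rows that repeat a pose let the fingers close. It gives the time, the measured TCP pose, the force, the opening and the grip force at its end, in the units of the state.
- read_state(): the state, without advancing time (a new reading comes with each control period).
- capture(name): name is "side" or "top"; returns a dict with "color" (400x640x3 uint8, red, green, blue), "mtx" (3x3 intrinsics, pixels), "pose" (4x4, takes a point from camera to world coordinates). Camera axes: x right, y down, z forward; pixel columns grow to the right and rows downward; lengths in m; the calibration is good to about 2 mm. A picture is of the moment at which its call begins. There is no depth.
- hand_in(): hands the job in; it is judged then, once.
The state is a dict: "time_s": time; "joint_positions": joint angles; "qvel": joint speeds; "tau": joint torques, N m; "position": TCP position; "tcp_rot": TCP orientation; "force": force on the tool from outside, world axes, zero at the start; "moment": the same for the moment, N m; "opening": opening from 0.0 (shut) to 1.0 (fully open); "grasp_force": force on a finger pad.
Only numpy, scipy, OpenCV 4.12 (cv2) and the standard library are available. Lean on these libraries where they do the work, as an engineer would, in place of code of your own. Each camera call takes 0.05 s, during which the arm holds its last target. There are 200 camera calls.

## Working session

There is one attempt and no reset: what is moved stays moved. The work goes in short steps, Python scripts to look and compute and a tool call to move; the robot and the scene stay as the last step left them, time stands still between calls to the robot, and variables do not carry over. Pictures are saved under pics/ and viewed, at most 14 in all, crops included, and the job is handed in when it is done.

Besides the shell and the picture viewer there is one more tool, called after ">>>" as name(argument=value, ...) on one line, values as JSON. step_arm: Moves the arm, as the interface text tells. Scaled input: -1 to 1 covers 0.25 m each way for a shift and 180 degrees each way for a turn. Its arguments: {"type":"object","properties":{"targets":{"type":"array","items":{"type":"array","items":{"type":"number"}}}},"required":["targets"]}

```bash
mkdir -p pics; ls; python3 - <<'E'
from rig import *
import cv2
s=read_state();print({k:(v.tolist() if hasattr(v,'tolist') else v) for k,v in s.items()})
for n in("side","top"):
    c=capture(n);cv2.imwrite(f"pics/{n}0.png",c["color"][:,:,::-1]);print(n,c["mtx"],c["pose"])
E
```

```text
pics
{'time_s': 0.0, 'joint_positions': [-76.86350190419593, 30.278046049176734, 82.15777574785281, -0.001354882334922458, 67.6886997046317, -10.22851070752936], 'qvel': [0.01465953438898917, -0.060884304855822004, -0.08010135005693153, 0.020284352101834536, 0.06921197267858202, -0.01780364123661021], 'tau': [-0.00010022977903645369, -44.0043568611145, -17.65906512737274, 0.0635273801162839, 0.05829934263601899, -0.00017047561868821504], 'position': [0.24770795704945, -0.5730246841751209, 0.22957376997647527], 'tcp_rot': [[0.9179935214438576, 0.39659504424434006, -0.0005152358060358784], [0.39659521150586674, -0.9179911654970466, 0.002111463944920839], [0.00036441421856750234, -0.0021426502756697378, -0.9999976381232475]], 'force': [0.7488528704100575, -0.7603470283013035, 0.39328801322478635], 'moment': [-0.027977208245100825, -0.0074039036070095805, 0.05278827043007355], 'grasp_force': 0.0, 'opening': 0.9973784489283666}
side [[485.60324588   0.         325.34472121]
 [  0.         485.60324588 193.61451432]
 [  0.           0.           1.        ]] [[ 9.97877960e-01 -2.85769884e-02  5.85058420e-02  4.22655529e-01]
 [-6.50964967e-02 -4.57485986e-01  8.86830885e-01 -1.52905380e+00]
 [ 1.42264689e-03 -8.88757520e-01 -4.58375444e-01  8.99725958e-01]
 [ 0.00000000e+00  0.00000000e+00  0.00000000e+00  1.00000000e+00]]
top [[410.55949548   0.         321.63419942]
 [  0.         410.55949548 200.62947212]
 [  0.           0.           1.        ]] [[-0.02433331 -0.98054524  0.19477914  0.27668919]
 [-0.99953005  0.02749627  0.01355104 -0.05505685]
 [-0.01864311 -0.19435786 -0.98075351  1.26939993]
 [ 0.          0.          0.          1.        ]]
```

View pics/side0.png

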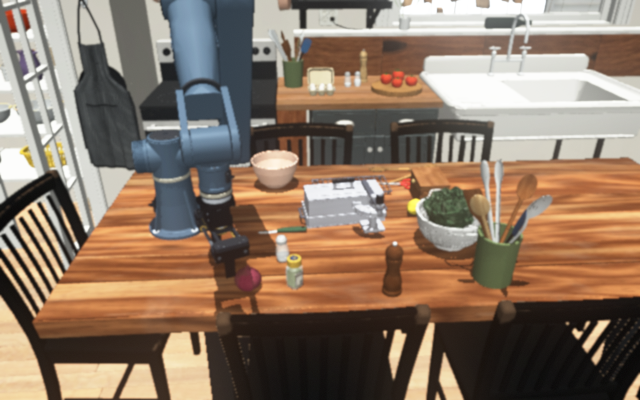

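View pics/top0.png

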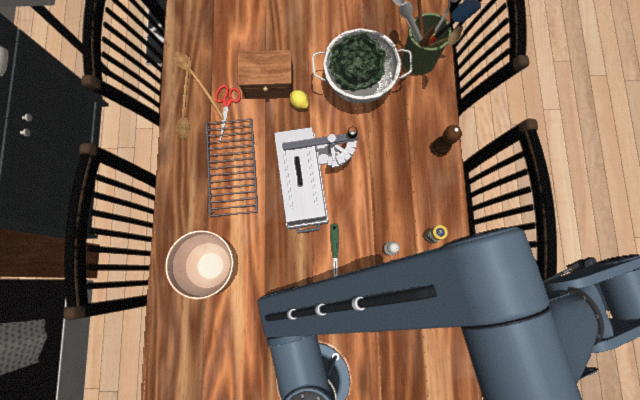

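The side view shows the steamer at about (345,205), with the bowl behind it at (275,168). The top view shows the rack at (232,167), the bowl at (200,265), the cover at (302,178) and the knob at (352,133).

```bash
python3 - <<'E'
import cv2
t=cv2.imread("pics/top0.png")[85:235,195:370];cv2.imwrite("pics/t1.png",cv2.resize(t,None,fx=4,fy=4,interpolation=cv2.INTER_CUBIC))
t=cv2.imread("pics/side0.png")[145:245,240:420];cv2.imwrite("pics/s1.png",cv2.resize(t,None,fx=4.4,fy=4.4,interpolation=cv2.INTER_CUBIC))
E
```

```text
(no output)
```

View pics/t1.png

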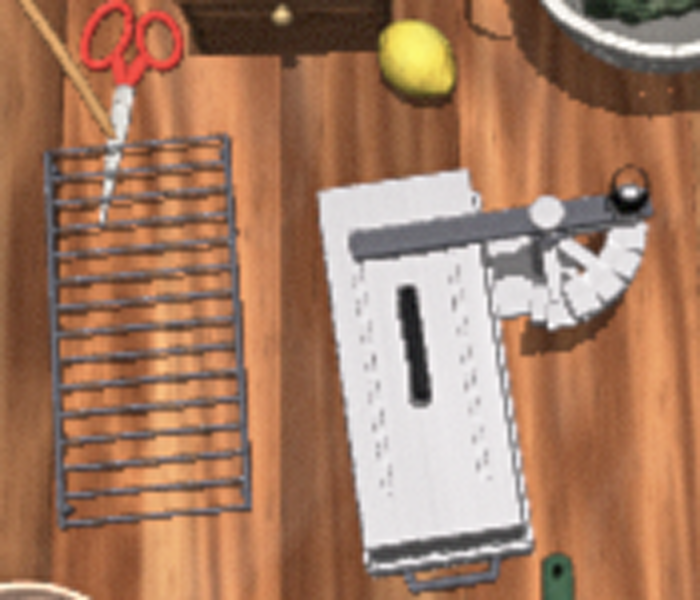

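View pics/s1.png

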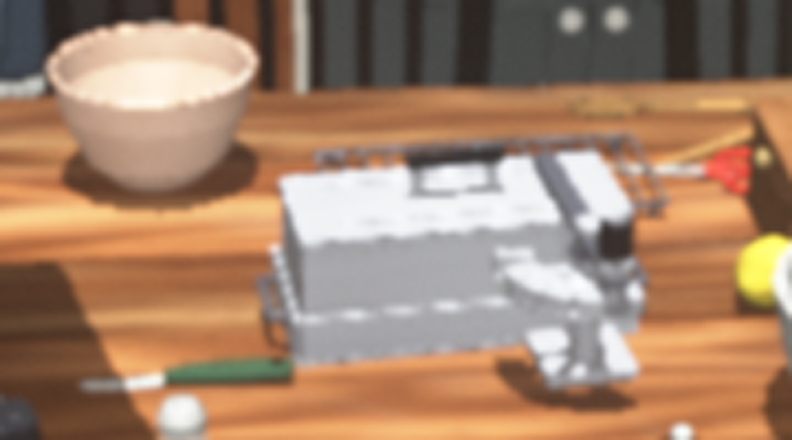

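The top crop shows the rack corners at crop (50,153), (228,138), (247,508) and (65,523), the knob top at about (631,185), the pivot cap at (547,211) and the handle from (407,288) to (421,402). The side crop shows the knob at (615,238) and the handle from (408,158) to (503,152). Next I'll triangulate these.

```bash
cat > h.py <<'E'
import numpy as np, cv2, pickle
from rig import *
def ray(c,uv):
    d=c["pose"][:3,:3]@np.linalg.inv(c["mtx"])@np.array([uv[0],uv[1],1.]);return c["pose"][:3,3],d/np.linalg.norm(d)
def plane(c,uv,z):
    o,d=ray(c,uv);return o+d*(z-o[2])/d[2]
def tri(c1,a,c2,b):
    o1,d1=ray(c1,a);o2,d2=ray(c2,b)
    s=np.linalg.lstsq(np.c_[d1,-d2],o2-o1,rcond=None)[0]
    p,q=o1+s[0]*d1,o2+s[1]*d2
    return (p+q)/2,np.linalg.norm(p-q)
def proj(c,p):
    q=np.linalg.inv(c["pose"])@np.append(p,1);q=c["mtx"]@q[:3];return q[:2]/q[2]
def blobs(c,mask,roi,amin=8):
    x0,y0,x1,y1=roi;m=np.zeros(mask.shape,np.uint8);m[y0:y1,x0:x1]=mask[y0:y1,x0:x1]
    n,l,s,ce=cv2.connectedComponentsWithStats(m)
    return [(ce[i].round(2).tolist(),s[i].tolist()) for i in range(1,n) if s[i,4]>=amin],l
np.set_printoptions(precision=4,suppress=True)
E
python3 - <<'E'
from h import *
T=capture("top");S=capture("side")
for n,c,r in(("T",T,(280,120,365,230)),("S",S,(320,170,400,225))):
    m=(c["color"].max(2)<70).astype(np.uint8);print(n,blobs(c,m,r)[0])
t=lambda u,v:(195+u/4,85+v/4); s=lambda u,v:(240+u/4.4,145+v/4.4)
print("handle",tri(T,t(407,286),S,s(503,152)),tri(T,t(421,403),S,s(408,158)))
print("knobtop",tri(T,t(631,185),S,s(616,222)),"plane168",plane(T,t(631,185),.168))
print("scis",tri(T,t(128,70),S,s(705,172)))
print("pivot cap",plane(T,t(547,211),.13))
R=[plane(T,t(*p),.018) for p in((50,153),(228,138),(247,508),(65,523))];print("rack",np.array(R),np.mean(R,0))
print("rackcorner tri",tri(T,t(228,138),S,s(658,207)),tri(T,t(50,153),S,s(632,140)))
C=[plane(T,t(*p),.112) for p in((320,192),(466,172),(524,530),(372,550))];print("roof",np.array(C),np.mean(C,0))
print("bowl rim?",[plane(T,(200,265),z) for z in(.114,)])
E
```

```text
T [([351.15, 135.24], [347, 131, 10, 8, 41]), ([298.08, 170.48], [295, 157, 7, 28, 105]), ([333.75, 227.25], [333, 226, 3, 4, 8])]
S [([347.86, 179.79], [342, 179, 11, 2, 14]), ([379.5, 199.5], [377, 197, 6, 6, 36])]
handle (array([0.6293, 0.0282, 0.1482]), np.float64(0.0002538904099522664)) (array([0.5474, 0.0196, 0.1483]), np.float64(0.007447156015489339))
knobtop (array([ 0.694 , -0.1328,  0.1654]), np.float64(0.00044741652842274183)) plane168 [ 0.6928 -0.1326  0.168 ]
scis (array([0.8595, 0.2661, 0.009 ]), np.float64(0.011622714795587925))
pivot cap [ 0.6891 -0.0734  0.13  ]
rack [[0.7916 0.3264 0.018 ]
 [0.7999 0.1816 0.018 ]
 [0.4949 0.1642 0.018 ]
 [0.487  0.3056 0.018 ]] [0.6434 0.2445 0.018 ]
rackcorner tri (array([0.7967, 0.1818, 0.0157]), np.float64(0.007639789782792792)) (array([0.7944, 0.3282, 0.0124]), np.float64(0.0008207708896049344))
roof [[ 0.7157  0.0948  0.112 ]
 [ 0.728  -0.0142  0.112 ]
 [ 0.4572 -0.0503  0.112 ]
 [ 0.4457  0.0583  0.112 ]] [0.5867 0.0221 0.112 ]
bowl rim? [array([0.3321, 0.3057, 0.114 ])]
```

>>> step_arm(targets=[[0.4, 0.4, 0.4, 0.1, -0.044], [0.4, 0.9, 0.9, 0.1, -0.088], [0.4, 0.9, 0.9, 0.1, -0.088], [0.4, 0.9, 0.9, 0.1, -0.088], [0.4, 0.9, 0.9, 0.1, -0.088], [0.4, 0.9, 0.9, 0.1, -0.088], [0.4, 0.9, 0.9, 0.1, -0.088], [0.4, 0.9, 0.9, 0.1, -0.088], [0.4, 0.9, 0.9, 0.1, -0.088], [0.4, 0.9, 0.9, 0.1, -0.088]])

```text
time_s: 1.2
position: [0.472, -0.3496, 0.2553]
tcp_rot: [[0.992, 0.13, -0.001], [0.13, -0.992, -0.0], [-0.001, -0.0, -1.0]]
force: [-0.3, -0.7, -0.5]
opening: 0.702
grasp_force: 0.0
```

>>> step_arm(targets=[[0.4, 0.2, 0.2, 0, 0], [0.4, 0.4, 0.4, 0, 0], [0.4, 0.6, 0.6, 0, 0], [0.4, 0.75, 0.75, 0, 0], [0.4, 0.882, 0.866, 0, 0], [0.4, 0.882, 0.866, 0, 0], [0.4, 0.882, 0.866, 0, 0], [0.4, 0.882, 0.866, -0.1, 0], [0.4, 0.882, 0.866, -0.1, 0]])

```text
time_s: 2.1
position: [0.6906, -0.1329, 0.2266]
tcp_rot: [[0.992, 0.13, -0.008], [0.13, -0.992, 0.002], [-0.008, -0.003, -1.0]]
force: [-1.2, -0.5, -0.2]
opening: 0.701
grasp_force: 0.0
```

```bash
python3 - <<'E'
from h import *
print(read_state()["position"])
T=capture("top");S=capture("side")
a=cv2.resize(S["color"][130:230,300:440],None,fx=4,fy=4,interpolation=cv2.INTER_CUBIC)
b=cv2.resize(T["color"][70:210,270:410],None,fx=4/1.4,fy=4/1.4,interpolation=cv2.INTER_CUBIC)
cv2.imwrite("pics/k.png",cv2.resize(np.hstack([a,b]),(792,330))[:,:,::-1])
E
```

```text
[ 0.6906 -0.1329  0.2266]
```

View pics/k.png

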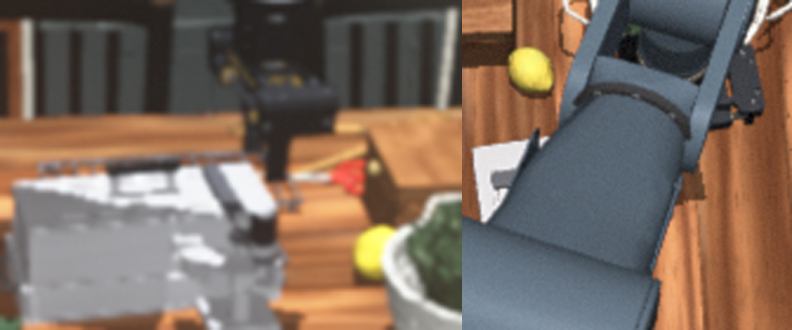

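The gripper hangs over the knob, with the fingers at side-crop (280,160) just above the knob at (265,228).

>>> step_arm(targets=[[0.4, 0, 0, -0.1, 0], [0.4, 0, 0, -0.2, 0], [0.4, 0, 0, -0.3, 0], [0.4, 0, 0, -0.34, 0], [0.4, 0, 0, -0.34, 0], [-1, 0, 0, -0.34, 0], [-1, 0, 0, -0.34, 0], [-1, 0, 0, -0.34, 0], [-1, 0, 0, -0.34, 0], [-1, 0, 0, -0.34, 0], [-1, 0, 0, -0.34, 0], [-1, 0, 0, -0.34, 0]])

```text
time_s: 3.4
position: [0.6934, -0.1304, 0.1463]
tcp_rot: [[0.991, 0.131, 0.0], [0.131, -0.991, 0.003], [0.0, -0.002, -1.0]]
force: [-0.5, 4.7, 4.0]
opening: 0.316
grasp_force: 30.0
```

>>> step_arm(targets=[[-1, 0, 0, 0.03, 0], [-1, 0, 0, 0.06, 0], [-1, 0, 0, 0.066, 0], [-1, 0, 0, 0.068, 0], [-1, 0, 0, 0.068, 0]])

```text
time_s: 3.9
position: [0.6913, -0.1307, 0.1602]
tcp_rot: [[0.991, 0.131, -0.006], [0.131, -0.991, 0.003], [-0.005, -0.004, -1.0]]
force: [-0.2, 5.0, -9.6]
opening: 0.314
grasp_force: 30.0
```

>>> step_arm(targets=[[-1, 0, 0, 0.008, 0], [-1, 0, 0, 0.01, 0], [-1, -0.031, 0, 0.01, 0], [-1, -0.063, 0, 0.01, 0], [-1, -0.093, 0.008, 0.01, 0], [-1, -0.123, 0.016, 0.01, 0], [-1, -0.15, 0.032, 0.01, 0], [-1, -0.177, 0.048, 0.01, 0], [-1, -0.2, 0.07, 0.01, 0], [-1, -0.222, 0.092, 0.01, 0], [-1, -0.238, 0.119, 0.01, 0], [-1, -0.253, 0.146, 0.01, 0], [-1, -0.261, 0.176, 0.01, 0], [-1, -0.269, 0.205, 0.01, 0], [-1, -0.269, 0.205, 0.01, 0], [-1, -0.269, 0.205, 0.01, 0]])

```text
time_s: 5.5
position: [0.6263, -0.0795, 0.1647]
tcp_rot: [[0.991, 0.132, 0.0], [0.132, -0.991, 0.001], [0.001, -0.001, -1.0]]
force: [5.0, 0.5, -10.3]
opening: 0.311
grasp_force: 30.0
```

>>> step_arm(targets=[[-1, 0, 0, -0.016, 0], [-1, 0, 0, -0.032, 0], [-1, 0, 0, -0.04, 0], [-1, 0, 0, -0.04, 0], [-1, 0, 0, -0.04, 0]])

```text
time_s: 6.0
position: [0.6255, -0.0806, 0.1556]
tcp_rot: [[0.991, 0.131, -0.002], [0.131, -0.991, 0.001], [-0.002, -0.001, -1.0]]
force: [0.8, 2.4, -4.6]
opening: 0.319
grasp_force: 3.0
```

>>> step_arm(targets=[[-1, 0, 0, 0, 0], [-1, 0, 0, 0, 0], [-1, 0, 0, 0, 0], [-1, 0, 0, 0, 0]])

```text
time_s: 6.4
position: [0.6256, -0.0806, 0.1555]
tcp_rot: [[0.991, 0.131, -0.001], [0.131, -0.991, 0.0], [-0.001, -0.001, -1.0]]
force: [-1.6, 3.8, -0.6]
opening: 0.308
grasp_force: 30.0
```

>>> step_arm(targets=[[-1, 0, -0.01, 0, 0], [-1, 0, -0.02, 0, 0], [-1, 0, -0.024, 0, 0], [-1, 0, -0.024, 0, 0]])

```text
time_s: 6.8
position: [0.6256, -0.0817, 0.1554]
tcp_rot: [[0.992, 0.129, -0.001], [0.13, -0.992, 0.01], [0.0, -0.01, -1.0]]
force: [0.0, 14.5, 1.5]
opening: 0.31
grasp_force: 30.0
```

The pin holds against a sideways push, so it's home. I'll let go and go up to the cover handle.

>>> step_arm(targets=[[-1, 0, 0.024, 0, 0], [0.2, 0, 0.024, 0, 0], [0.2, 0, 0.024, 0, 0], [0.2, 0, 0.024, 0, 0], [0.2, 0, 0.024, 0.1, 0], [0.2, 0, 0.024, 0.25, 0], [0.2, 0, 0.024, 0.4, 0], [0.2, -0.6, -0.4, 0.6, 0], [0.2, -0.8, -0.8, 0.6, 0], [0.2, -0.8, -0.8, 0.6, 0], [0.2, -0.8, -0.8, 0.6, 0], [0.2, -0.8, -0.8, 0.6, 0], [0.2, -0.8, -0.8, 0.6, 0], [0.2, -0.8, -0.8, 0.6, 0]])

```text
time_s: 8.2
position: [0.4236, -0.2923, 0.3066]
tcp_rot: [[0.992, 0.124, 0.001], [0.124, -0.992, -0.005], [0.0, 0.005, -1.0]]
force: [0.7, -0.5, 0.8]
opening: 0.6
grasp_force: 0.0
```

```bash
python3 - <<'E'
from h import *
print(read_state()["position"])
T=capture("top");S=capture("side")
a=cv2.resize(S["color"][150:250,260:400],(420,300),interpolation=cv2.INTER_CUBIC)
b=cv2.resize(T["color"][110:240,260:380],(360,390),interpolation=cv2.INTER_CUBIC)
a=np.vstack([a,np.zeros((90,420,3),np.uint8)])
cv2.imwrite("pics/k2.png",np.hstack([a,b])[:,:,::-1])
for n,c,r in(("T",T,(280,120,365,230)),("S",S,(320,170,400,225))):
    m=(c["color"].max(2)<70).astype(np.uint8);print(n,blobs(c,m,r)[0])
E
```

```text
[ 0.4236 -0.2923  0.3066]
T [([334.17, 157.83], [330, 152, 10, 10, 35]), ([298.1, 170.49], [295, 157, 7, 28, 104]), ([333.89, 227.11], [333, 226, 3, 4, 9])]
S [([343.65, 180.26], [334, 179, 19, 4, 23]), ([357.07, 193.41], [355, 191, 5, 6, 29])]
```

View pics/k2.png

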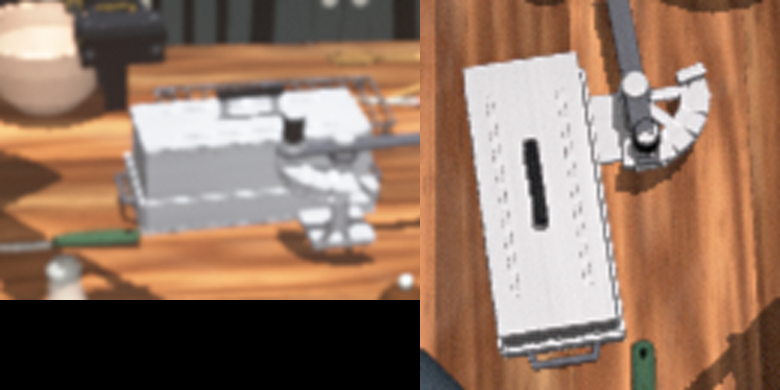

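The bar is parked along the steamer's +x, with the knob at top px (334,158), clear of the cover. Next I'll find a bare patch of table and locate its neighbours.

```bash
python3 - <<'E'
from h import *
T=capture("top");S=capture("side")
print("handle",tri(T,(298.1,170.49),S,(343.65,180.26)),plane(T,(298.1,170.49),.15))
print("knob",tri(T,(334.8,155.5),S,(357.07,191)))
print("mill base",plane(S,(391,292),0),plane(T,(453,133),.17))
print("salt",plane(T,(391,247),.09),"jar",plane(T,(438,233),.096),"peeler",plane(T,(335,226),.01),plane(T,(335,275),.01))
for p in((398,165),(398,125),(405,100),(413,95),(440,160)): print(p,plane(T,p,0))
print("track right edge",plane(T,(260+708/3,110+90/3),.105))
c=np.array([.565,-.275]);a=np.radians(0);R=np.array([[np.cos(a),-np.sin(a)],[np.sin(a),np.cos(a)]])
print([proj(T,np.append(c+R@np.array(q),0)).round(0).tolist() for q in((.136,.057),(.136,-.057),(-.136,-.057),(-.136,.057))])
hsv=cv2.cvtColor(T["color"],cv2.COLOR_RGB2HSV);print(hsv[235:240,170:175][0])
E
```

```text
handle (array([0.5895, 0.025 , 0.1477]), np.float64(0.0022961568955982676)) [0.5876 0.0247 0.15  ]
knob (array([ 0.6258, -0.08  ,  0.1574]), np.float64(0.0008360614540441104))
mill base [ 0.6872 -0.422   0.    ] [ 0.678 -0.413  0.17 ]
salt [ 0.3704 -0.2335  0.09  ] jar [ 0.4063 -0.3686  0.096 ] peeler [ 0.4458 -0.077   0.01  ] [ 0.297  -0.0724  0.01  ]
(398, 165) [ 0.638  -0.2844  0.    ]
(398, 125) [ 0.7731 -0.2925  0.    ]
(405, 100) [ 0.8595 -0.3208  0.    ]
(413, 95) [ 0.8763 -0.3483  0.    ]
(440, 160) [ 0.6506 -0.4192  0.    ]
track right edge [ 0.6761 -0.5584  0.105 ]
[[376.0, 147.0], [412.0, 146.0], [418.0, 230.0], [381.0, 231.0]]
[[ 11 136 133]
 [ 11 156 119]
 [ 10 133 119]
 [ 12 132 131]
 [ 11 132 143]]
```

>>> step_arm(targets=[[0.2, 0.1, 0.2, 0, 0], [0.2, 0.2, 0.4, 0, 0], [0.2, 0.3, 0.6, 0, 0], [0.2, 0.4, 0.8, 0, 0], [0.2, 0.5, 1, 0, 0], [0.2, 0.5, 1, 0, 0], [0.2, 0.5, 1, 0, 0]])

```text
time_s: 9.1
position: [0.5526, -0.0315, 0.3046]
tcp_rot: [[0.99, 0.139, 0.0], [0.139, -0.99, 0.001], [0.001, -0.001, -1.0]]
force: [-0.1, -0.3, 0.8]
opening: 0.603
grasp_force: 0.0
```

>>> step_arm(targets=[[0.2, 0.07, 0.11, 0, 0], [0.2, 0.142, 0.225, 0, 0], [0.2, 0.142, 0.225, -0.1, 0], [0.2, 0.142, 0.225, -0.25, 0], [0.2, 0.142, 0.225, -0.4, 0], [0.2, 0.142, 0.225, -0.52, 0], [0.2, 0.142, 0.225, -0.6, 0], [0.2, 0.142, 0.225, -0.65, 0], [0.2, 0.142, 0.225, -0.67, 0], [0.2, 0.142, 0.225, -0.67, 0], [-1, 0.142, 0.225, -0.67, 0], [-1, 0.142, 0.225, -0.67, 0], [-1, 0.142, 0.225, -0.67, 0], [-1, 0.142, 0.225, -0.67, 0], [-1, 0.142, 0.225, -0.67, 0], [-1, 0.142, 0.225, -0.67, 0], [-1, 0.142, 0.225, -0.67, 0]])

```text
time_s: 10.8
position: [0.5864, 0.0195, 0.1373]
tcp_rot: [[0.991, 0.131, -0.0], [0.131, -0.991, 0.0], [-0.0, -0.0, -1.0]]
force: [0.1, 2.0, -0.1]
opening: 0.155
grasp_force: 29.7
```

>>> step_arm(targets=[[-1, 0, 0, 0.04, 0], [-1, 0, 0, 0.08, 0], [-1, 0, 0, 0.13, 0], [-1, 0, 0, 0.19, 0], [-1, 0, 0, 0.26, 0], [-1, 0, 0, 0.34, 0], [-1, 0, 0, 0.42, 0], [-1, 0, 0, 0.5, 0], [-1, 0, 0, 0.58, 0], [-1, 0, 0, 0.64, 0], [-1, 0, 0, 0.68, 0], [-1, 0, 0, 0.68, 0], [-1, 0, 0, 0.68, 0]])

```text
time_s: 12.1
position: [0.5862, 0.0193, 0.3074]
tcp_rot: [[0.991, 0.131, -0.001], [0.131, -0.991, -0.0], [-0.001, -0.0, -1.0]]
force: [1.0, 0.0, -3.5]
opening: 0.161
grasp_force: 29.7
```

>>> step_arm(targets=[[-1, 0, -0.05, 0, 0], [-1, 0, -0.12, 0, 0], [-1, 0, -0.2, 0, 0], [-1, 0, -0.3, 0, 0], [-1, 0, -0.4, 0, 0], [-1, 0, -0.5, 0, 0], [-1, 0.02, -0.6, 0, 0], [-1, 0.04, -0.7, 0, 0], [-1, 0.05, -0.8, 0, 0], [-1, 0.056, -0.88, 0, 0], [-1, 0.056, -0.94, 0, 0], [-1, 0.056, -0.98, 0, 0], [-1, 0.056, -1, 0, 0], [-1, 0.056, -1, 0, 0]])

```text
time_s: 13.5
position: [0.6005, -0.2309, 0.3075]
tcp_rot: [[0.991, 0.131, -0.0], [0.131, -0.991, 0.0], [-0.0, -0.0, -1.0]]
force: [0.5, 0.4, -2.6]
opening: 0.158
grasp_force: 29.7
```

>>> step_arm(targets=[[-1, 0, -0.06, 0, 0], [-1, 0, -0.12, 0, 0], [-1, 0, -0.176, -0.05, 0], [-1, 0, -0.176, -0.14, 0], [-1, 0, -0.176, -0.24, 0], [-1, 0, -0.176, -0.34, 0], [-1, 0, -0.176, -0.44, 0], [-1, 0, -0.176, -0.54, 0], [-1, 0, -0.176, -0.62, 0], [-1, 0, -0.176, -0.69, 0], [-1, 0, -0.176, -0.74, 0], [-1, 0, -0.176, -0.77, 0], [-1, 0, -0.176, -0.78, 0], [-1, 0, -0.176, -0.78, 0]])

```text
time_s: 14.9
position: [0.6008, -0.275, 0.1126]
tcp_rot: [[0.991, 0.131, 0.0], [0.131, -0.991, -0.0], [0.0, 0.0, -1.0]]
force: [-0.1, -0.5, -4.3]
opening: 0.162
grasp_force: 29.7
```

>>> step_arm(targets=[[-1, 0, 0, -0.015, 0], [-1, 0, 0, -0.03, 0], [-1, 0, 0, -0.042, 0], [-1, 0, 0, -0.05, 0], [-1, 0, 0, -0.056, 0], [-1, 0, 0, -0.06, 0], [-1, 0, 0, -0.062, 0], [-1, 0, 0, -0.062, 0]])

```text
time_s: 15.7
position: [0.6007, -0.2747, 0.0972]
tcp_rot: [[0.991, 0.131, 0.0], [0.131, -0.991, -0.0], [0.0, 0.0, -1.0]]
force: [-0.7, 0.2, -2.5]
opening: 0.158
grasp_force: 29.7
```

>>> step_arm(targets=[[-1, 0, 0, -0.004, 0], [-1, 0, 0, -0.008, 0], [-1, 0, 0, -0.012, 0], [-1, 0, 0, -0.012, 0]])

```text
time_s: 16.1
position: [0.6005, -0.2733, 0.0963]
tcp_rot: [[0.991, 0.131, -0.0], [0.131, -0.991, 0.002], [0.0, -0.002, -1.0]]
force: [-3.0, 5.7, 10.7]
opening: 0.159
grasp_force: 29.9
```

>>> step_arm(targets=[[-1, 0, 0, 0.012, 0], [0, 0, 0, 0.012, 0], [0, 0, 0, 0.012, 0], [0, 0, 0, 0.012, 0], [0, 0, 0, 0.1, 0], [0, 0, 0, 0.25, 0], [0, 0, 0, 0.45, 0], [0, -0.2, 0, 0.65, 0], [0, -0.4, 0, 0.85, 0], [0, -0.6, 0, 0.85, 0], [0, -0.7, 0, 0.85, 0], [0, -0.7, 0, 0.85, 0], [0, -0.7, 0, 0.85, 0]])

```text
time_s: 17.4
position: [0.4248, -0.2751, 0.3074]
tcp_rot: [[0.992, 0.129, 0.002], [0.129, -0.992, -0.001], [0.001, 0.001, -1.0]]
force: [0.7, -0.4, -0.4]
opening: 0.503
grasp_force: 0.0
```

```bash
python3 - <<'E'
from h import *
print(read_state()["position"])
T=capture("top");S=capture("side")
pickle.dump((T,S),open("c3.pkl","wb"))
a=cv2.resize(S["color"][140:250,280:420],(420,330),interpolation=cv2.INTER_CUBIC)
b=cv2.resize(T["color"][110:240,270:430],(380,309),interpolation=cv2.INTER_CUBIC)
b=np.vstack([b,np.zeros((21,380,3),np.uint8)])
c=T["color"][115:235,270:340];c=cv2.resize(c,None,fx=4.8,fy=4.8,interpolation=cv2.INTER_CUBIC)
d=S["color"][160:230,300:390];d=cv2.resize(d,None,fx=4.9,fy=4.9,interpolation=cv2.INTER_CUBIC);print(c.shape,d.shape)
o=np.zeros((600,800,3),np.uint8);o[:c.shape[0],:c.shape[1]]=c;o[:d.shape[0],345:345+d.shape[1]]=d
e=cv2.resize(T["color"][110:250,340:450],(290,250));o[345:595,345:635]=e
cv2.imwrite("pics/k3.png",o[:,:,::-1])
E
```

```text
[ 0.4248 -0.2751  0.3074]
(576, 336, 3) (343, 441, 3)
```

View pics/k3.png

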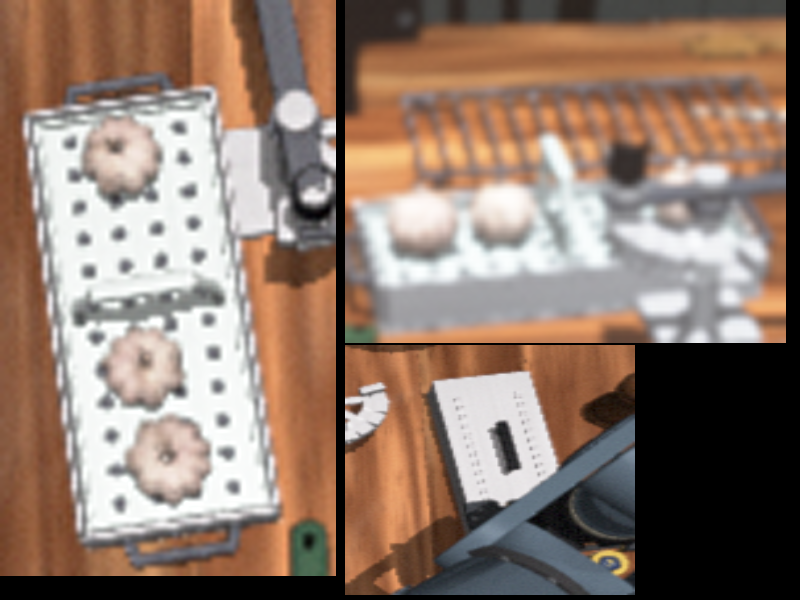

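Three bulbs stand upright in the tray, at top-crop (122,157), (143,366) and (168,457), and at side-crop (683,190), (503,213) and (422,222). The tray handle's bar is near top-crop (150,292). The cover stands flat on the table.

```bash
python3 - <<'E'
from h import *
T,S=pickle.load(open("c3.pkl","rb"))
t=lambda u,v:(270+u/4.8,115+v/4.8); s=lambda u,v:(300+(u-345)/4.9,160+v/4.9)
hs=cv2.cvtColor(T["color"],cv2.COLOR_RGB2HSV)
m=((hs[...,0]<20)&(hs[...,1]>25)&(hs[...,1]<110)&(hs[...,2]>110)).astype(np.uint8)
# keep only inside tray
poly=np.array([t(40,120),t(205,105),t(265,500),t(90,525)],np.int32)
k=np.zeros_like(m);cv2.fillPoly(k,[poly],1);m=cv2.morphologyEx(m*k,cv2.MORPH_OPEN,np.ones((3,3),np.uint8))
print("mask",blobs(T,m,(270,110,345,240),30)[0])
for a,b in(((122,157),(683,190)),((143,366),(503,213)),((168,457),(422,222))):
    print(t(*a),tri(T,t(*a),S,s(*b)),plane(T,t(*a),.053))
print("handle",plane(T,t(150,291),.102),tri(T,t(150,291),S,s(553,156)))
print("bowl mask")
m=((hs[...,0]<20)&(hs[...,1]>25)&(hs[...,1]<110)&(hs[...,2]>110)).astype(np.uint8)
hS=cv2.cvtColor(S["color"],cv2.COLOR_RGB2HSV)
import sys
R=[]
for n,c in(("t",T),):
    g=cv2.GaussianBlur(cv2.cvtColor(c["color"],cv2.COLOR_RGB2GRAY),(5,5),1)
    ci=cv2.HoughCircles(g[215:315,150:250],cv2.HOUGH_GRADIENT,1,50,param1=100,param2=15,minRadius=28,maxRadius=40)
    print(ci)
    if ci is not None:
        q=ci[0][0][:2]+[150,215];print(q,plane(c,q,.114))
E
```

```text
mask [([294.77, 146.89], [288, 140, 15, 15, 179]), ([299.37, 191.02], [292, 184, 16, 15, 191]), ([304.77, 209.98], [297, 202, 16, 17, 203])]
(295.4166666666667, 147.70833333333334) (array([0.686 , 0.0383, 0.0626]), np.float64(0.002481847339476521)) [0.688 0.039 0.053]
(299.7916666666667, 191.25) (array([0.5499, 0.0274, 0.0537]), np.float64(0.001670919808011662)) [0.5492 0.0274 0.053 ]
(305.0, 210.20833333333334) (array([0.4896, 0.0123, 0.0566]), np.float64(0.00018288847926030457)) [0.4903 0.0125 0.053 ]
handle [0.5851 0.0191 0.102 ] (array([0.5855, 0.019 , 0.1045]), np.float64(0.002032708128582339))
bowl mask
[[[51.5 51.5 37.1]]]
[201.5 266.5] [0.3279 0.3013 0.114 ]
```

>>> step_arm(targets=[[0.52, 0.06, 0.2, 0, 0], [0.52, 0.12, 0.4, 0, 0], [0.52, 0.17, 0.6, 0, 0], [0.52, 0.22, 0.8, 0, 0], [0.52, 0.262, 0.95, 0, 0], [0.52, 0.262, 1, 0, 0], [0.52, 0.262, 1, 0, 0]])

```text
time_s: 18.2
position: [0.492, -0.0225, 0.3058]
tcp_rot: [[0.991, 0.136, -0.001], [0.136, -0.991, 0.0], [-0.001, -0.0, -1.0]]
force: [-0.9, -1.0, -0.8]
opening: 0.757
grasp_force: 0.0
```

>>> step_arm(targets=[[0.52, 0, 0.15, -0.1, 0], [0.52, 0, 0.15, -0.25, 0], [0.52, 0, 0.15, -0.4, 0], [0.52, 0, 0.15, -0.55, 0], [0.52, 0, 0.15, -0.68, 0], [0.52, 0, 0.15, -0.78, 0], [0.52, 0, 0.15, -0.8, 0], [0.52, 0, 0.15, -0.8, 0], [0.52, 0, 0.15, -0.8, 0]])

```text
time_s: 19.1
position: [0.4923, 0.0119, 0.1073]
tcp_rot: [[0.991, 0.13, 0.002], [0.13, -0.991, -0.001], [0.002, 0.001, -1.0]]
force: [0.3, -0.1, -0.3]
opening: 0.761
grasp_force: 0.0
```

>>> step_arm(targets=[[0.52, -0.008, 0, -0.08, 0], [0.52, -0.008, 0, -0.15, 0], [0.52, -0.008, 0, -0.2, 0], [0.52, -0.008, 0, -0.224, 0], [0.52, -0.008, 0, -0.224, 0], [-1, -0.008, 0, -0.224, 0], [-1, -0.008, 0, -0.224, 0], [-1, -0.008, 0, -0.224, 0], [-1, -0.008, 0, -0.224, 0], [-1, -0.008, 0, -0.224, 0], [-1, -0.008, 0, -0.224, 0]])

```text
time_s: 20.2
position: [0.4898, 0.0126, 0.0514]
tcp_rot: [[0.991, 0.131, 0.002], [0.131, -0.991, -0.0], [0.002, 0.001, -1.0]]
force: [-0.8, 0.0, 5.7]
opening: 0.606
grasp_force: 30.0
```

>>> step_arm(targets=[[-1, 0, 0, 0.06, 0], [-1, 0, 0, 0.14, 0], [-1, 0, 0, 0.26, 0], [-1, 0, 0, 0.4, 0], [-1, 0, 0, 0.54, 0], [-1, 0, 0, 0.64, 0], [-1, -0.06, 0.1, 0.66, 0], [-1, -0.16, 0.25, 0.66, 0], [-1, -0.26, 0.4, 0.66, 0], [-1, -0.36, 0.55, 0.66, 0], [-1, -0.46, 0.7, 0.66, 0], [-1, -0.55, 0.8, 0.66, 0], [-1, -0.55, 0.8, 0.66, 0], [-1, -0.55, 0.8, 0.66, 0]])

```text
time_s: 21.6
position: [0.3513, 0.2131, 0.2156]
tcp_rot: [[0.991, 0.133, 0.001], [0.133, -0.991, -0.0], [0.001, 0.0, -1.0]]
force: [-0.4, -0.5, -0.1]
opening: 0.609
grasp_force: 30.0
```

```bash
cat > bowl.py <<'E'
from h import *
print(read_state()["position"],read_state()["opening"])
T=capture("top");S=capture("side")
g=cv2.GaussianBlur(cv2.cvtColor(T["color"],cv2.COLOR_RGB2GRAY),(5,5),1)
ci=cv2.HoughCircles(g[190:340,120:300],cv2.HOUGH_GRADIENT,1,50,param1=100,param2=12,minRadius=33,maxRadius=40)
if ci is not None:
    for q in ci[0][:3]: print(q,plane(T,q[:2]+[120,190],.114))
E
python3 bowl.py; python3 - <<'E'
from h import *
T=capture("top");S=capture("side")
a=cv2.resize(S["color"][120:240,220:400],(480,320));b=cv2.resize(T["color"][120:320,140:340],(320,320))
cv2.imwrite("pics/k4.png",np.hstack([a,b])[:,:,::-1])
E
```

```text
[0.3513 0.2131 0.2156] 0.6089056869010425
[68.5 52.5 33.8] [0.396  0.3405 0.114 ]
```

View pics/k4.png

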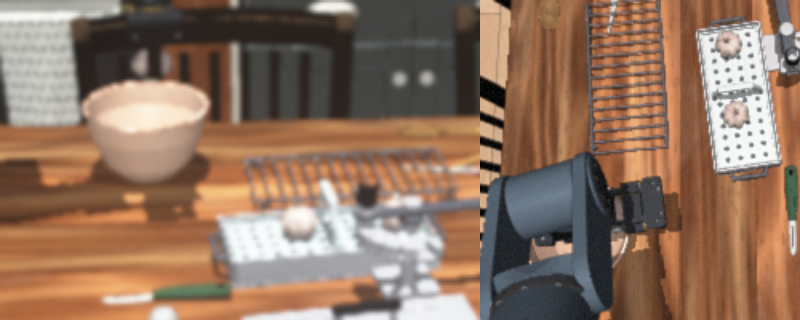

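The side view shows the bowl's rim centre at (275,160), where it was at the start. The top view shows two bulbs left in the tray and one hanging in the gripper at side-crop (150,62).

>>> step_arm(targets=[[-1, 0, 0.12, 0, 0], [-1, 0, 0.24, 0, 0], [-1, 0, 0.356, 0, 0], [-1, 0, 0.356, 0, 0], [-1, 0, 0.356, -0.15, 0], [-1, 0, 0.356, -0.3, 0], [-1, 0, 0.356, -0.44, 0], [-1, 0, 0.356, -0.53, 0], [-1, 0, 0.356, -0.58, 0], [-1, 0, 0.356, -0.58, 0], [0.45, 0, 0.356, -0.58, 0], [0.45, 0, 0.356, -0.58, 0], [0.45, 0, 0.356, -0.58, 0], [0.45, 0, 0.356, -0.4, 0], [0.45, 0, 0.356, -0.2, 0], [0.45, 0, 0.356, 0, 0], [0.45, 0, 0.356, 0.1, 0]])

```text
time_s: 23.5
position: [0.3532, 0.3027, 0.2454]
tcp_rot: [[0.991, 0.131, 0.008], [0.131, -0.991, 0.004], [0.008, -0.003, -1.0]]
force: [0.0, 0.8, -0.4]
opening: 0.729
grasp_force: 0.0
```

>>> step_arm(targets=[[0.52, 0.14, -0.2, 0, 0], [0.52, 0.28, -0.4, 0, 0], [0.52, 0.42, -0.6, 0, 0], [0.52, 0.56, -0.8, 0, 0], [0.52, 0.7, -0.95, 0, 0], [0.52, 0.784, -1, 0, 0], [0.52, 0.784, -1, 0, 0], [0.52, 0.784, -1, -0.1, 0], [0.52, 0.784, -1, -0.1, 0]])

```text
time_s: 24.4
position: [0.5453, 0.0517, 0.2136]
tcp_rot: [[0.991, 0.13, -0.006], [0.13, -0.992, 0.001], [-0.006, -0.002, -1.0]]
force: [-0.9, 0.7, -0.0]
opening: 0.755
grasp_force: 0.0
```

```bash
cat bowl.py | sed 's/^print.*//' >/dev/null; python3 - <<'E'
from h import *
print(read_state()["position"])
T=capture("top");S=capture("side")
a=cv2.resize(S["color"][120:240,220:400],(480,320));b=cv2.resize(T["color"][120:320,140:340],(320,320))
cv2.imwrite("pics/k5.png",np.hstack([a,b])[:,:,::-1])
E
python3 bowl.py
```

```text
[0.5453 0.0517 0.2136]
[0.5465 0.0524 0.2156] 0.7578015031238905
```

View pics/k5.png

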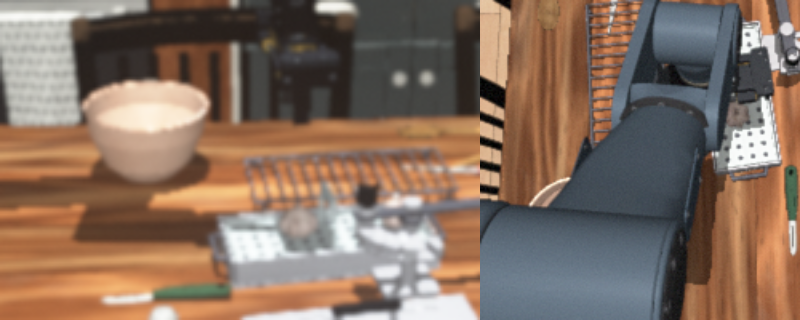

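The side view shows the bowl unmoved, with its rim still spanning crop x 83–210. Bulb B is at side-crop (297,225), under the gripper.

>>> step_arm(targets=[[0.52, 0.01, -0.05, 0, 0], [0.52, 0.01, -0.1, 0, 0], [0.52, 0.01, -0.1, -0.12, 0], [0.52, 0.01, -0.1, -0.26, 0], [0.52, 0.01, -0.1, -0.4, 0], [0.52, 0.01, -0.1, -0.52, 0], [0.52, 0.01, -0.1, -0.6, 0], [0.52, 0.01, -0.1, -0.64, 0], [0.52, 0.01, -0.1, -0.658, 0], [0.52, 0.01, -0.1, -0.658, 0], [-1, 0.01, -0.1, -0.658, 0], [-1, 0.01, -0.1, -0.658, 0], [-1, 0.01, -0.1, -0.658, 0], [-1, 0.01, -0.1, -0.658, 0], [-1, 0.01, -0.1, -0.658, 0], [-1, 0.01, -0.1, -0.658, 0]])

```text
time_s: 26.2
position: [0.5507, 0.0268, 0.052]
tcp_rot: [[0.991, 0.131, 0.002], [0.131, -0.991, -0.0], [0.002, 0.0, -1.0]]
force: [0.1, -0.7, 6.4]
opening: 0.569
grasp_force: 30.0
```

>>> step_arm(targets=[[-1, 0, 0, 0.06, 0], [-1, 0, 0, 0.14, 0], [-1, 0, 0, 0.26, 0], [-1, 0, 0, 0.4, 0], [-1, 0, 0, 0.54, 0], [-1, 0, 0, 0.64, 0], [-1, -0.1, 0.1, 0.66, 0], [-1, -0.22, 0.22, 0.66, 0], [-1, -0.34, 0.36, 0.66, 0], [-1, -0.46, 0.5, 0.66, 0], [-1, -0.58, 0.64, 0.66, 0], [-1, -0.7, 0.78, 0.66, 0], [-1, -0.78, 0.85, 0.66, 0], [-1, -0.78, 0.85, 0.66, 0], [-1, -0.78, 0.85, 0.66, 0]])

```text
time_s: 27.7
position: [0.355, 0.2395, 0.2161]
tcp_rot: [[0.991, 0.133, 0.001], [0.133, -0.991, -0.0], [0.001, 0.0, -1.0]]
force: [1.3, 0.7, -0.4]
opening: 0.566
grasp_force: 30.0
```

```bash
cat > bowl.py <<'E'
from h import *
import cv2
s=read_state();print(s["position"],s["opening"],s["grasp_force"])
S=capture("side");S0=cv2.imread("pics/side0.png")[:,:,::-1]
for im in(S0,S["color"]):
    h=cv2.cvtColor(np.ascontiguousarray(im),cv2.COLOR_RGB2HSV).astype(int)
    m=((h[...,0]<18)&(h[...,1]>30)&(h[...,1]<95)&(h[...,2]>150)).astype(np.uint8)
    print([b for b in blobs(S,cv2.morphologyEx(m,cv2.MORPH_OPEN,np.ones((3,3),np.uint8)),(215,135,345,205),200)[0]])
E
python3 bowl.py
```

```text
[0.355  0.2395 0.2161] 0.5664251542986808 29.999895535293035
[([273.9, 166.9], [251, 150, 47, 37, 1148])]
[([273.93, 166.67], [251, 150, 47, 37, 1159])]
```

>>> step_arm(targets=[[-1, -0.06, 0.1, 0, 0], [-1, -0.13, 0.2, 0, 0], [-1, -0.19, 0.25, 0, 0], [-1, -0.19, 0.25, -0.1, 0], [-1, -0.19, 0.25, -0.22, 0], [-1, -0.19, 0.25, -0.34, 0], [-1, -0.19, 0.25, -0.44, 0], [-1, -0.19, 0.25, -0.5, 0], [-1, -0.19, 0.25, -0.52, 0], [-1, -0.19, 0.25, -0.52, 0], [0.4, -0.19, 0.25, -0.52, 0], [0.4, -0.19, 0.25, -0.52, 0], [0.4, -0.19, 0.25, -0.52, 0], [0.4, -0.19, 0.25, -0.36, 0], [0.4, -0.19, 0.25, -0.2, 0], [0.4, -0.19, 0.25, 0, 0], [0.4, -0.19, 0.25, 0.12, 0]])

```text
time_s: 29.45
position: [0.3085, 0.3024, 0.2498]
tcp_rot: [[0.991, 0.131, 0.005], [0.131, -0.991, 0.003], [0.005, -0.002, -1.0]]
force: [1.3, 1.1, -0.8]
opening: 0.706
grasp_force: 0.0
```

>>> step_arm(targets=[[0.52, 0.16, -0.1, 0.02, 0], [0.52, 0.32, -0.2, 0.02, 0], [0.52, 0.48, -0.32, 0.02, 0], [0.52, 0.64, -0.44, 0.02, 0], [0.52, 0.8, -0.56, 0.02, 0], [0.52, 0.9, -0.68, 0.02, 0], [0.52, 0.96, -0.76, 0.02, 0], [0.52, 0.96, -0.8, 0.02, 0], [0.52, 0.96, -0.8, 0.02, 0], [0.52, 0.96, -0.8, 0.02, 0]])

```text
time_s: 30.45
position: [0.5461, 0.1026, 0.2511]
tcp_rot: [[0.991, 0.131, -0.001], [0.131, -0.991, 0.001], [-0.001, -0.001, -1.0]]
force: [-0.6, 0.8, 0.2]
opening: 0.763
grasp_force: 0.0
```

>>> step_arm(targets=[[0.52, 0.15, -0.07, 0, 0], [0.52, 0.3, -0.14, 0, 0], [0.52, 0.45, -0.2, 0, 0], [0.52, 0.558, -0.25, 0, 0], [0.52, 0.558, -0.25, 0, 0], [0.52, 0.558, -0.25, -0.2, 0], [0.52, 0.558, -0.25, -0.4, 0], [0.52, 0.558, -0.25, -0.4, 0], [0.52, 0.558, -0.25, -0.4, 0]])

```text
time_s: 31.35
position: [0.6857, 0.0409, 0.1509]
tcp_rot: [[0.991, 0.133, -0.003], [0.133, -0.991, 0.001], [-0.003, -0.001, -1.0]]
force: [0.4, -0.0, -0.3]
opening: 0.757
grasp_force: 0.0
```

```bash
python3 bowl.py
```

```text
[0.6857 0.0409 0.1509] 0.7566500519011528 0.0
[([273.9, 166.9], [251, 150, 47, 37, 1148])]
[([273.86, 166.59], [251, 150, 47, 37, 1183])]
```

>>> step_arm(targets=[[0.52, 0.004, -0.004, -0.1, 0], [0.52, 0.004, -0.004, -0.2, 0], [0.52, 0.004, -0.004, -0.28, 0], [0.52, 0.004, -0.004, -0.34, 0], [0.52, 0.004, -0.004, -0.38, 0], [0.52, 0.004, -0.004, -0.4, 0], [0.52, 0.004, -0.004, -0.4, 0], [-1, 0.004, -0.004, -0.4, 0], [-1, 0.004, -0.004, -0.4, 0], [-1, 0.004, -0.004, -0.4, 0], [-1, 0.004, -0.004, -0.4, 0], [-1, 0.004, -0.004, -0.4, 0], [-1, 0.004, -0.004, -0.4, 0]])

```text
time_s: 32.7
position: [0.6887, 0.0382, 0.0518]
tcp_rot: [[0.991, 0.131, 0.001], [0.131, -0.991, -0.0], [0.001, 0.0, -1.0]]
force: [-0.8, -0.2, 3.7]
opening: 0.575
grasp_force: 30.0
```

>>> step_arm(targets=[[-1, 0, 0, 0.06, 0], [-1, 0, 0, 0.14, 0], [-1, 0, 0, 0.26, 0], [-1, 0, 0, 0.4, 0], [-1, 0, 0, 0.54, 0], [-1, 0, 0, 0.68, 0], [-1, -0.1, 0.06, 0.74, 0], [-1, -0.24, 0.16, 0.74, 0], [-1, -0.38, 0.26, 0.74, 0], [-1, -0.52, 0.36, 0.74, 0], [-1, -0.66, 0.46, 0.74, 0], [-1, -0.8, 0.56, 0.74, 0], [-1, -0.9, 0.64, 0.74, 0], [-1, -0.96, 0.7, 0.74, 0], [-1, -0.96, 0.7, 0.74, 0], [-1, -0.96, 0.7, 0.74, 0]])

```text
time_s: 34.3
position: [0.4484, 0.2134, 0.2367]
tcp_rot: [[0.991, 0.132, 0.001], [0.132, -0.991, -0.0], [0.001, 0.0, -1.0]]
force: [-0.0, -0.5, 0.5]
opening: 0.573
grasp_force: 30.0
```

```bash
python3 bowl.py
```

```text
[0.4484 0.2134 0.2367] 0.572597677687317 29.99979815329425
[([273.9, 166.9], [251, 150, 47, 37, 1148])]
[([273.61, 166.61], [251, 150, 47, 37, 1161])]
```

>>> step_arm(targets=[[-1, -0.12, 0.1, 0, 0], [-1, -0.24, 0.2, 0, 0], [-1, -0.36, 0.3, 0, 0], [-1, -0.478, 0.406, 0, 0], [-1, -0.478, 0.406, 0, 0], [-1, -0.478, 0.406, -0.14, 0], [-1, -0.478, 0.406, -0.28, 0], [-1, -0.478, 0.406, -0.4, 0], [-1, -0.478, 0.406, -0.5, 0], [-1, -0.478, 0.406, -0.54, 0], [-1, -0.478, 0.406, -0.54, 0], [0.4, -0.478, 0.406, -0.54, 0], [0.4, -0.478, 0.406, -0.54, 0], [0.4, -0.478, 0.406, -0.54, 0], [0.4, -0.478, 0.406, -0.4, 0], [0.4, -0.478, 0.406, -0.2, 0], [0.4, -0.478, 0.406, 0, 0], [0.4, -0.478, 0.406, 0.1, 0]])

```text
time_s: 36.15
position: [0.3301, 0.3159, 0.266]
tcp_rot: [[0.991, 0.132, 0.008], [0.132, -0.991, 0.004], [0.008, -0.003, -1.0]]
force: [1.2, -0.6, -0.4]
opening: 0.701
grasp_force: 0.0
```

>>> step_arm(targets=[[0.4, 0.1, -0.2, 0.1, 0.05], [0.4, 0.2, -0.4, 0.1, 0.1], [0.4, 0.3, -0.6, 0.1, 0.14], [0.4, 0.4, -0.8, 0.1, 0.18], [0.4, 0.48, -1, 0.1, 0.23], [0.4, 0.48, -1, 0.1, 0.28], [0.4, 0.48, -1, 0.1, 0.32], [0.4, 0.48, -1, 0.1, 0.37], [0.4, 0.48, -1, 0.1, 0.42], [0.4, 0.48, -1, 0.1, 0.46], [0.4, 0.48, -1, 0.1, 0.5], [0.4, 0.48, -1, 0.1, 0.5]])

```text
time_s: 37.35
position: [0.4484, 0.0648, 0.2868]
tcp_rot: [[-0.135, 0.991, 0.001], [0.991, 0.135, -0.0], [-0.0, 0.001, -1.0]]
force: [0.3, -0.5, 0.3]
opening: 0.699
grasp_force: 0.0
```

>>> step_arm(targets=[[0.4, 0, -0.2, 0, 0], [0.4, 0, -0.4, 0, 0], [0.4, 0, -0.6, 0, 0], [0.4, 0, -0.8, 0, 0], [0.4, 0, -1, 0, 0], [0.4, 0, -1, 0, 0], [0.4, 0, -1, 0, 0]])

```text
time_s: 38.05
position: [0.4483, -0.1861, 0.2865]
tcp_rot: [[-0.128, 0.992, 0.001], [0.992, 0.128, 0.0], [0.0, 0.001, -1.0]]
force: [-0.0, -0.2, 0.1]
opening: 0.7
grasp_force: 0.0
```

```bash
python3 bowl.py; python3 - <<'E'
from h import *
T=capture("top");S=capture("side");print(read_state()["joint_positions"])
pickle.dump((T,S),open("c6.pkl","wb"))
a=cv2.resize(S["color"][120:240,220:400],(450,300));b=cv2.resize(T["color"][110:310,150:350],(600,600),interpolation=cv2.INTER_CUBIC)
o=np.zeros((600,800,3),np.uint8);o[:,:600]=b;o[:133,600:800]=cv2.resize(a,(200,133))
cv2.imwrite("pics/k6.png",o[:,:,::-1])
E
```

```text
[ 0.4483 -0.1861  0.2865] 0.699908883087817 0.0
[([273.9, 166.9], [251, 150, 47, 37, 1148])]
[([270.89, 168.35], [251, 150, 40, 37, 959])]
[-35.5381  15.313   97.5971   0.0185  67.1132 -43.1616]
```

View pics/k6.png

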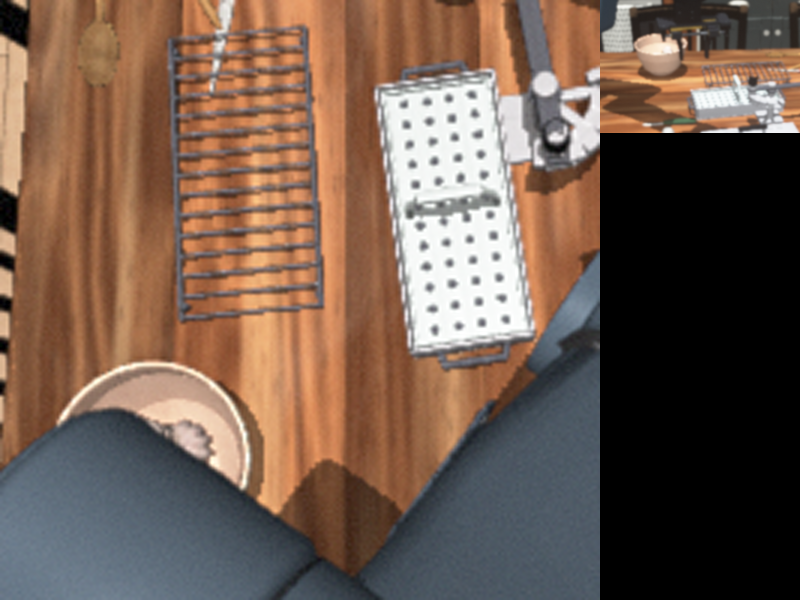

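The tray is empty. The bowl sits at top-crop (155,440) with a bulb visible in it. The tray handle's bar is at crop (455,197).

>>> step_arm(targets=[[-0.1, 0.1, 0.15, 0, 0], [-0.1, 0.2, 0.3, 0, 0], [-0.1, 0.3, 0.45, 0, 0], [-0.1, 0.4, 0.6, 0, 0], [-0.1, 0.5, 0.75, 0, 0], [-0.1, 0.548, 0.82, 0, 0], [-0.1, 0.548, 0.82, 0, 0], [-0.1, 0.548, 0.82, -0.15, 0], [-0.1, 0.548, 0.82, -0.3, 0], [-0.1, 0.548, 0.82, -0.45, 0], [-0.1, 0.548, 0.82, -0.5, 0], [-0.1, 0.548, 0.82, -0.5, 0], [-0.1, 0.548, 0.82, -0.5, 0]])

```text
time_s: 39.5
position: [0.5864, 0.0197, 0.1624]
tcp_rot: [[-0.131, 0.991, 0.002], [0.991, 0.131, -0.0], [-0.001, 0.002, -1.0]]
force: [0.4, -0.4, 0.6]
opening: 0.449
grasp_force: 0.0
```

>>> step_arm(targets=[[-0.1, 0, 0, -0.1, 0], [-0.1, 0, 0, -0.2, 0], [-0.1, 0, 0, -0.27, 0], [-0.1, 0, 0, -0.3, 0], [-0.1, 0, 0, -0.3, 0], [-1, 0, 0, -0.3, 0], [-1, 0, 0, -0.3, 0], [-1, 0, 0, -0.3, 0], [-1, 0, 0, -0.3, 0], [-1, 0, 0, -0.3, 0], [-1, 0, 0, -0.3, 0]])

```text
time_s: 40.6
position: [0.5878, 0.0196, 0.087]
tcp_rot: [[-0.131, 0.991, 0.005], [0.991, 0.131, -0.0], [-0.001, 0.005, -1.0]]
force: [4.7, 0.2, 1.9]
opening: 0.132
grasp_force: 30.0
```

>>> step_arm(targets=[[-1, 0, 0, 0.03, 0], [-1, 0, 0, 0.07, 0], [-1, 0, 0, 0.12, 0], [-1, 0, 0, 0.18, 0], [-1, 0, 0, 0.26, 0], [-1, 0, 0, 0.34, 0], [-1, 0, 0, 0.42, 0], [-1, 0, 0, 0.48, 0], [-1, 0, 0, 0.5, 0], [-1, 0, 0, 0.5, 0]])

```text
time_s: 41.6
position: [0.5848, 0.0199, 0.2118]
tcp_rot: [[-0.131, 0.991, -0.001], [0.991, 0.131, -0.0], [-0.0, -0.001, -1.0]]
force: [1.3, -0.0, -2.1]
opening: 0.133
grasp_force: 29.9
```

```bash
python3 bowl.py; python3 - <<'E'
from h import *
T,S=pickle.load(open("c6.pkl","rb"))
t=lambda u,v:(150+u/3,110+v/3)
R=np.array([plane(T,t(*p),.018) for p in((172,40),(305,29),(321,306),(184,318))]);print(R,R.mean(0))
# rack mask: dark grey wires
roi=(200,112,262,222);g=T["color"].astype(int);m=((g.max(2)<125)&(g.max(2)-g.min(2)<30)).astype(np.uint8)
k=np.zeros_like(m);k[roi[1]:roi[3],roi[0]:roi[2]]=m[roi[1]:roi[3],roi[0]:roi[2]]
k=cv2.morphologyEx(k,cv2.MORPH_CLOSE,np.ones((7,7),np.uint8));b,l=blobs(T,k,roi,500);print(b)
ys,xs=np.nonzero(k);r=cv2.minAreaRect(np.c_[xs,ys].astype(np.float32));bx=cv2.boxPoints(r);W=np.array([plane(T,p,.018) for p in bx]);print(bx,W,W.mean(0))
P=np.array([plane(T,p,.018)[:2] for p in np.c_[xs,ys]]).astype(np.float32);print(cv2.minAreaRect(P))
E
```

```text
[0.5848 0.0199 0.2118] 0.13297678391649048 29.946311619132757
[([273.9, 166.9], [251, 150, 47, 37, 1148])]
[([273.95, 166.84], [251, 150, 47, 37, 1146])]
[[0.7913 0.327  0.018 ]
 [0.7994 0.1827 0.018 ]
 [0.4949 0.1634 0.018 ]
 [0.4862 0.3054 0.018 ]] [0.643  0.2446 0.018 ]
[([229.92, 174.09], [206, 119, 52, 98, 2769])]
[[203.2904 121.9301]
 [251.7324 118.8249]
 [257.7857 213.2573]
 [209.3438 216.3626]] [[0.7966 0.3403 0.018 ]
 [0.8022 0.1825 0.018 ]
 [0.4909 0.161  0.018 ]
 [0.4853 0.3115 0.018 ]] [0.6438 0.2488 0.018 ]
((0.6440284252166748, 0.2474769949913025), (0.3090345561504364, 0.15143440663814545), 3.9617342948913574)
```

>>> step_arm(targets=[[-1, 0.01, 0.05, 0, 0], [-1, 0.03, 0.12, 0, 0], [-1, 0.05, 0.2, 0, 0], [-1, 0.08, 0.3, 0, -0.01], [-1, 0.11, 0.4, 0, -0.0206], [-1, 0.14, 0.5, 0, -0.0206], [-1, 0.16, 0.6, 0, -0.0206], [-1, 0.19, 0.7, 0, -0.0206], [-1, 0.21, 0.79, 0, -0.0206], [-1, 0.225, 0.85, 0, -0.0206], [-1, 0.234, 0.89, 0, -0.0206], [-1, 0.234, 0.902, 0, -0.0206], [-1, 0.234, 0.902, -0.1, -0.0206], [-1, 0.234, 0.902, -0.2, -0.0206], [-1, 0.234, 0.902, -0.3, -0.0206], [-1, 0.234, 0.902, -0.37, -0.0206], [-1, 0.234, 0.902, -0.4, -0.0206], [-1, 0.234, 0.902, -0.4, -0.0206], [-1, 0.234, 0.902, -0.4, -0.0206]])

```text
time_s: 43.55
position: [0.6449, 0.245, 0.1119]
tcp_rot: [[-0.066, 0.998, 0.001], [0.998, 0.066, 0.0], [0.0, 0.001, -1.0]]
force: [0.8, 0.3, -2.4]
opening: 0.136
grasp_force: 29.9
```

```bash
python3 bowl.py; python3 - <<'E'
from h import *
T=capture("top");S=capture("side")
a=cv2.resize(S["color"][130:220,290:420],(520,360),interpolation=cv2.INTER_CUBIC);b=cv2.resize(T["color"][90:300,160:300],(240,360),interpolation=cv2.INTER_CUBIC)
cv2.imwrite("pics/k7.png",np.hstack([a,b])[:,:,::-1])
E
```

```text
[0.6449 0.245  0.1119] 0.13615620547668147 29.947273079305887
[([273.9, 166.9], [251, 150, 47, 37, 1148])]
[([274.53, 166.72], [253, 150, 45, 37, 1214])]
```

View pics/k7.png

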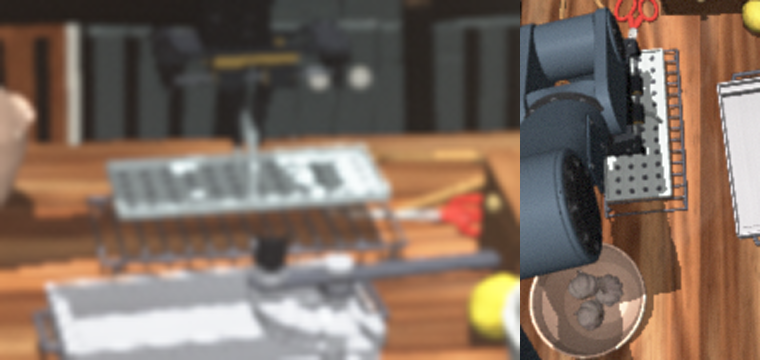

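The top view shows all three bulbs in the bowl, around crop (592,300). The tray hangs level over the rack at side-crop (248,185).

>>> step_arm(targets=[[-1, 0, 0, -0.03, 0], [-1, 0, 0, -0.06, 0], [-1, 0, 0, -0.09, 0], [-1, 0, 0, -0.11, 0], [-1, 0, 0, -0.125, 0], [-1, 0, 0, -0.135, 0], [-1, 0, 0, -0.142, 0], [-1, 0, 0, -0.146, 0], [-1, 0, 0, -0.146, 0]])

```text
time_s: 44.6
position: [0.6444, 0.2453, 0.0752]
tcp_rot: [[-0.067, 0.998, 0.001], [0.998, 0.067, 0.0], [0.0, 0.001, -1.0]]
force: [-0.6, -0.0, 1.1]
opening: 0.134
grasp_force: 30.0
```

>>> step_arm(targets=[[-1, 0, 0, -0.005, 0], [-1, 0, 0, -0.005, 0], [-0.4, 0, 0, -0.004, 0], [-0.2, 0, 0, 0, 0], [-0.2, 0, 0, 0, 0], [-0.2, 0, 0, 0.05, 0], [-0.2, 0, 0, 0.15, 0], [-0.2, 0, 0, 0.3, 0], [-0.2, 0, 0, 0.5, 0], [-0.2, -0.2, -0.2, 0.7, 0], [-0.2, -0.35, -0.4, 0.8, 0], [-0.2, -0.5, -0.6, 0.8, 0], [-0.2, -0.65, -0.8, 0.8, 0], [-0.2, -0.75, -1, 0.8, 0], [-0.2, -0.75, -1, 0.8, 0], [-0.2, -0.75, -1, 0.8, 0]])

```text
time_s: 46.2
position: [0.4546, -0.0066, 0.2756]
tcp_rot: [[-0.065, 0.998, 0.001], [0.998, 0.065, -0.001], [-0.001, 0.001, -1.0]]
force: [0.5, -0.8, -0.3]
opening: 0.397
grasp_force: 0.0
```

>>> step_arm(targets=[[-0.2, 0, -0.2, 0, 0], [-0.2, 0, -0.4, 0, 0], [-0.2, 0, -0.6, 0, 0], [-0.2, 0, -0.8, 0, 0], [-0.2, 0, -1, 0, 0], [-0.2, 0, -1, 0, 0], [-0.2, 0, -1, 0, 0], [-0.2, 0, -1, 0, 0]])

```text
time_s: 47.0
position: [0.4563, -0.2536, 0.2747]
tcp_rot: [[-0.067, 0.998, -0.0], [0.998, 0.067, 0.001], [0.001, -0.0, -1.0]]
force: [-1.1, -0.1, -0.0]
opening: 0.402
grasp_force: 0.0
```

```bash
python3 bowl.py; python3 - <<'E'
from h import *
T=capture("top");S=capture("side")
a=cv2.resize(S["color"][130:300,230:420],(400,358),interpolation=cv2.INTER_CUBIC);b=cv2.resize(T["color"][80:310,150:460],(400,297),interpolation=cv2.INTER_CUBIC)
c=cv2.resize(T["color"][100:230,190:340],(400,347),interpolation=cv2.INTER_CUBIC)
o=np.zeros((600,800,3),np.uint8);o[:358,:400]=a;o[:297,400:]=b;o[297:,400:]=cv2.resize(c,(400,303))
cv2.imwrite("pics/k8.png",o[:,:,::-1])
m=(T["color"].min(2)>165).astype(np.uint8);roi=(200,112,262,222)
k=np.zeros_like(m);k[roi[1]:roi[3],roi[0]:roi[2]]=m[roi[1]:roi[3],roi[0]:roi[2]]
k=cv2.morphologyEx(k,cv2.MORPH_CLOSE,np.ones((7,7),np.uint8));ys,xs=np.nonzero(cv2.morphologyEx(k,cv2.MORPH_OPEN,np.ones((9,9),np.uint8)))
P=np.array([plane(T,p,.028)[:2] for p in np.c_[xs,ys]]).astype(np.float32);print(cv2.minAreaRect(P))
E
```

```text
[ 0.4563 -0.2536  0.2747] 0.40193776379718044 0.0
[([273.9, 166.9], [251, 150, 47, 37, 1148])]
[([269.78, 169.52], [251, 150, 42, 37, 864])]
((0.6452740430831909, 0.250223308801651), (0.2729520797729492, 0.11440429836511612), 3.6991126537323)
```

View pics/k8.png

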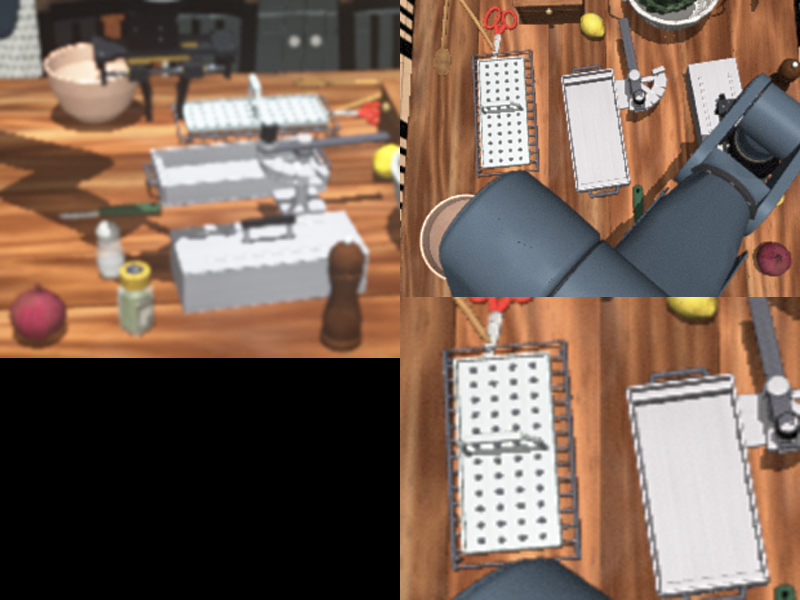

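The tray lies flat, lined up and well within the rack. The cover is flat on the table, the bar is parked and everything else is where it was.

```bash
python3 -c "
from rig import *
print(hand_in())"
```

```text
the job is handed in; nothing more can be done
None
```

The job is done and handed in after 47 s of robot time: the bar is parked in its other hole, the cover stands open side down on the table, all three bulbs are in the copper bowl, and the empty tray lies flat on the rack, lined up and within about 5 mm of its centre.

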